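Clamp the square tube in the weld fixture

TASK

Move the loose square tube on the weld fixture's plate until it sits flush against both round side pins and the end block, and seat it there with a firm push of about 10 N, never as hard as 40 N. Then push the toggle clamp's handle down past its over-centre point and bottom it on its stop with a firm push of about 15 N, again never 40 N, and let go, so that the spindle holds the tube down in its place. Leave the other things on the bench where they are.

Things in the scene. Friction and masses are not known exactly. Their poses are not given: they have to be found in the camera images.
- fixture: Weld fixture fixed to the bench: steel plate 160 x 330 x 12 mm (x, y, z). Origin: centre of its underside, on the bench; z up; top at z = 12 mm. The side pins stand on its +x half, the end block and the toggle clamp on its +y half. Fixture coordinates below are in this frame.
- stops: Fixed stops on the plate, same frame as fixture. Two upright round side pins, 16 mm diameter, 26 mm tall, centres at x = 28, y = -35 and -105 mm (they touch a flush tube at x = 20). One end block 44 x 12 x 24 mm (x, y, z), centre x = 5, its face at y = 30 mm. Press the tube home on them with about 10 N; 40 N is too hard.
- tube_home (a point): Where the tube's origin lies when the tube is home (fixture x = 5, y = -50, z = 12 mm; the tube's length along the fixture's y).
- tube: Work piece: loose square steel tube 30 x 160 x 30 mm (x, y, z), hollow, wall 3 mm, 0.28 to 0.54 kg. Origin: centre of its underside; y along its length, z up. It starts lying on the plate 25 to 50 mm short of the side pins (in x) and 10 to 24 mm short of the end block (in y), up to 0.2 rad askew.
- handle (a joint): Angle of the clamp handle, rad: starts at 0 = open (78 degrees above level), grows as it is pushed over and down towards fixture +y; dead centre at 1.20, rigid stop at 1.27 (lever 0.10 rad above level). A stiff bearing (0.4 N m of friction) holds it where it is left, even just past dead centre, short of the stop.
- grip: The moving handle lever. Origin on its hinge axis (fixture x = 5, y = 105, z = 93 mm); x along the hinge (fixture x), y along the lever to its end, z out of its upper face. A steel bar 14 x 10 mm, then a black grip 24 wide x 16 thick from y = 50 to 135 mm. Its upper face, 8 mm off the centre line, is what is pushed.
- grip_mid (a point): Point on the centre line of the grip, 105 mm from the hinge. Pushing here with the tube clamped: about 4 N up to joint 0.95, then a rise to 7 to 12 N near 1.07, fading to friction alone at dead centre, then the load helps the push; the stop is rigid: bottom the handle on it with about 15 N; over 40 N is forcing it.
- spindle: Spring-loaded spindle with a 19 mm rubber foot at the end of the clamp arm, 90 mm from the arm's hinge (fixture x = 5, y = 60, z = 75 mm). Origin: in the arm; the foot's face is 42 mm below along its -z. Open, the arm stands 80 degrees up; at dead centre it is level, foot at fixture x = 5, y = -30. Locked it presses the tube with about 28 N.
- magnet: Bystander: square grey welding magnet 40 x 40 x 14 mm lying on the fixture plate behind the side pins. Origin: about the middle of its underside.
- bushing: Bystander: steel bushing 26 mm diameter, 22 mm tall, standing on the plate beside the clamp, on its +x side. Origin: about the middle of its underside.

How it is judged:
On the way, in this order (a step that is already met when the one before it is completed fails the run):
1. the tube is flush against both side pins and the end block and pressed firmly on them, while the clamp is still open (x of tube in the frame of fixture above 0.003 m and y of tube in the frame of fixture above -0.052 m and z of tube in the frame of fixture below 0.016 m and angle between the y axis of tube and the y axis of fixture, either way round below 0.03 rad and value of joint handle below 0.6 rad and contact force between tube and stops above 6 N), for 0.1 s.
2. the handle is past dead centre and pressed firmly on its stop, the spindle pressing on the tube (value of joint handle above 1.245 rad and contact force between spindle and tube above 15 N and contact force between any of the fingers, the arm and grip above 8 N), for 0.1 s.
At the end, for the whole second after the job is handed in: The tube lies on the plate, flush with both side pins and the end block (within 2 mm, and square within 0.03 rad); the clamp handle is past dead centre and home on its stop (joint above 1.245) and the spindle presses the tube down with more than 15 N; all at rest (x of tube in the frame of fixture between 0.003 and 0.008 m and y of tube in the frame of fixture between -0.052 and -0.047 m and z of tube in the frame of fixture below 0.014 m and angle between the y axis of tube and the y axis of fixture, either way round below 0.03 rad and value of joint handle above 1.245 rad and contact force between spindle and tube above 15 N and linear speed of tube below 0.01 m/s); the robot touches nothing.
It fails at once if the handle is forced: pushed with more than 40 N (contact force between any of the arm, the fingers and grip above 40 N).
It fails at once if the tube is pressed against the stops with more than 40 N (contact force between tube and stops above 40 N).
It fails at once if a bystander is moved by more than 30 mm (distance of any of magnet, bushing, hammer, wirebrush, spanner, spray, angle_offcut from where it was at the start of the episode above 0.03 m).
It also fails if it takes over 72 s, if anything falls off the work surface, if the arm or the gripper's body presses on something with over 40 N, if the wrist force passes 120 N, or if a joint passes its speed limit or range.

ROBOT

A 6-joint arm with a two-finger parallel gripper is mounted at the origin on the work surface. World frame = base frame: x ahead of the robot, y to its left, z up, the work surface at z = 0. Lengths are in m, angles in rad, forces in N, time in s.
With the tool pointing down it reaches from about 0.425 to 0.925 m from the base axis. Payload 12.5 kg.
Tool frame: the origin (TCP) lies on the centre line of the jaws, within the pads' length; the fingertips stand robot.tip_extent ahead of it and the grasp point (between the pads) lies 11 mm behind it (robot.tip_extent is the distance from the TCP to the fingertips, in m); x points along the fingers, y is the direction in which the jaws open and shut, and the axes are right-handed (so a half turn about x gives the same grasp; the last joint's range is limited). The gripper opens to 85 mm and grips with 20 to 120 N. Pads are 22 mm wide; open, the fingers measure 114 mm over their backs; the gripper's body (76 mm by 85 mm) begins 54 mm behind the grasp point. The pads swing forward as they close: fully open they stand 13 mm farther back than shut.
Start: joints at [-1.282, 0.491, 1.559, -0, 1.092, -0.106], TCP at [0.24, -0.577, 0.239] pointing down, gripper open.
Joint ranges: [-3.1, 3.1], [-0.84, 2.19], [0.05, 2.79], [-1.13, 4.28], [0.06, 2.93], [-2.69, 2.69]. Speed limits (rad/s): [2.22, 2.22, 2.79, 3.14, 3.14, 3.14].

INTERFACE

Orientations are given as [roll, pitch, yaw] about the fixed x, y, z axes, in that order (R = Rz(yaw) Ry(pitch) Rx(roll)).
In Python, from rig import robot, imaging gives the robot as it stands. The module is installed in compiled form; this text tells all that it offers.
- The arm moves only by the shell command python3 -m handwheel 'ROWS'. ROWS is JSON, a list of rows, each a list of 3 entries, a list of its own where there are three numbers: the shift along the tool's x, y, z in m, then the turn about the tool's x in degrees, then the closure in counts, from 0 (fully open) to 255 (shut). In form: [[[dx, dy, dz], turn, hand], ...]. A call has 1 to 5 rows; each row shifts and turns the pose as measured when the row begins, along the tool's axes as they then stand; what a row does not reach is not made up. A row lasts 1/12 s, in which the tool goes at most 41.7 mm and 7.16 degrees, less where a joint would pass 70% of its speed; a pose out of reach is approached as far as the arm can. A call is refused whole if a number of a shift passes 0.0417 or a number of a turn 7.16, either way. A call with a gripper value outside its range is refused whole. The fingers move at their own pace and stop on an object; the grip force is fixed at half the most. Time passes only in rows, so rows that do not move let the fingers close. It gives the time, the measured TCP pose, the force and the opening at its end, in the units of the state.
- robot.state(): the state, without advancing time (a new reading comes with each control period).
- imaging.snapshot(name): name is "side" or "top"; returns a dict with "img" (384x512x3 uint8, red, green, blue), "fx", "fy", "cx", "cy" (pixels), "world_from_camera" (4x4, takes a point from camera to world coordinates). Camera axes: x right, y up, looking along -z (the intrinsics and any distortion apply to the point x, -y, -z); pixel columns grow to the right and rows downward; lengths in m; the calibration is good to about 2 mm. A picture is of the moment at which its call begins. There is no depth.
- robot.sign_off(): hands the job in, once; it reports no verdict.
The state is a dict: "clock": time; "joint_pos": joint angles; "dq": joint speeds; "tau": joint torques, N m; "ee_pos": TCP position; "tool_rot": TCP orientation; "ft_force": force on the tool from outside, world axes, zero at the start; "torque": the same for the moment, N m; "gripper_width": finger opening in m.
Only numpy, scipy, OpenCV 4.12 (cv2) and the standard library are available. Lean on these libraries where they do the work, as an engineer would, in place of code of your own. Each camera call takes 0.05 s, during which the arm holds its last target. There are 200 camera calls.

## Working session

There is one attempt and no reset: what is moved stays moved. The work goes in short steps, Python scripts to look and compute and a shell command to move; the robot and the scene stay as the last step left them, time stands still between calls to the robot, and variables do not carry over. Pictures are saved under pics/ and viewed, about 8 in all and at most 12, crops included, and the job is handed in when it is done.

```bash
mkdir -p pics; cat > h.py <<'E'
import numpy as np,cv2
from rig import robot,imaging
def snap(n,f):
    s=imaging.snapshot(n);cv2.imwrite(f'pics/{f}.png',cv2.cvtColor(s['img'],cv2.COLOR_RGB2BGR))
    np.savez(f'pics/{f}.npz',**{k:v for k,v in s.items()});return s
def ray(s,u,v):
    T=np.array(s['world_from_camera']);d=np.array([(u-s['cx'])/s['fx'],-(v-s['cy'])/s['fy'],-1])
    return T[:3,3],T[:3,:3]@d
def onz(s,u,v,z):
    o,d=ray(s,u,v);return o+d*(z-o[2])/d[2]
def proj(s,p):
    T=np.array(s['world_from_camera']);c=(np.linalg.inv(T)@np.r_[p,1])[:3]
    return np.array([s['cx']+s['fx']*c[0]/-c[2],s['cy']+s['fy']*c[1]/c[2]])
def load(f): return np.load(f'pics/{f}.npz',allow_pickle=True)
E
python3 - <<'E'
from h import *
for n in('top','side'):
    s=snap(n,n+'0');print({k:s[k] for k in s if k!='img'})
    cv2.imwrite(f'pics/{n}0b.png',cv2.resize(cv2.imread(f'pics/{n}0.png'),(800,600),interpolation=cv2.INTER_CUBIC))
print(robot.state(),robot.tip_extent)
E
```

```text
{'fx': 368.12965639781675, 'fy': 368.12965639781675, 'cx': 255.31456429460923, 'cy': 197.73111205213726, 'world_from_camera': array([[-2.35167034e-02,  9.97975510e-01, -5.90918526e-02,
         5.02302049e-01],
       [-9.99723363e-01, -2.34994170e-02,  9.87534160e-04,
        -2.73534232e-02],
       [-4.03089176e-04,  5.90987292e-02,  9.98252061e-01,
         8.80801498e-01],
       [ 0.00000000e+00,  0.00000000e+00,  0.00000000e+00,
         1.00000000e+00]])}
{'fx': 357.5155016133254, 'fy': 357.5155016133254, 'cx': 251.13665880140923, 'cy': 196.9949583097875, 'world_from_camera': array([[-0.8637895 ,  0.34376631, -0.36836452,  0.32627064],
       [-0.50384642, -0.58564109,  0.63495142,  0.41125328],
       [ 0.00254551,  0.73406352,  0.67907605,  0.58736557],
       [ 0.        ,  0.        ,  0.        ,  1.        ]])}
{'clock': 0.1, 'joint_pos': array([-1.28158003e+00,  4.91534981e-01,  1.55938005e+00, -2.30775952e-05,
        1.09166637e+00, -1.05652521e-01]), 'dq': array([-0.00028188, -0.00249939, -0.00170359,  0.00176849, -0.0002968 ,
        0.0021899 ]), 'tau': array([ 1.63467095e-03, -6.19452024e+01, -2.62022209e+01, -1.11303291e-04,
        2.95383856e-03, -1.31149866e-05]), 'ee_pos': array([ 0.24036461, -0.57673949,  0.23876689]), 'tool_rot': array([-1.65575035,  1.56980737,  1.88072177]), 'ft_force': array([-0.66812453,  0.09002963, -0.0574269 ]), 'torque': array([ 0.06186341,  0.01788195, -0.00406466]), 'gripper_width': 0.08552259120156963} 0.008
```

View pics/top0b.png

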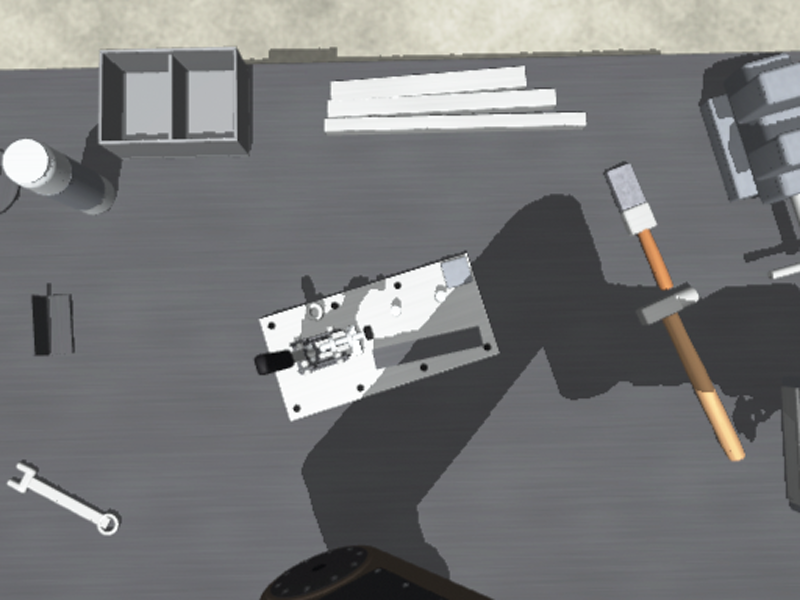

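View pics/side0b.png

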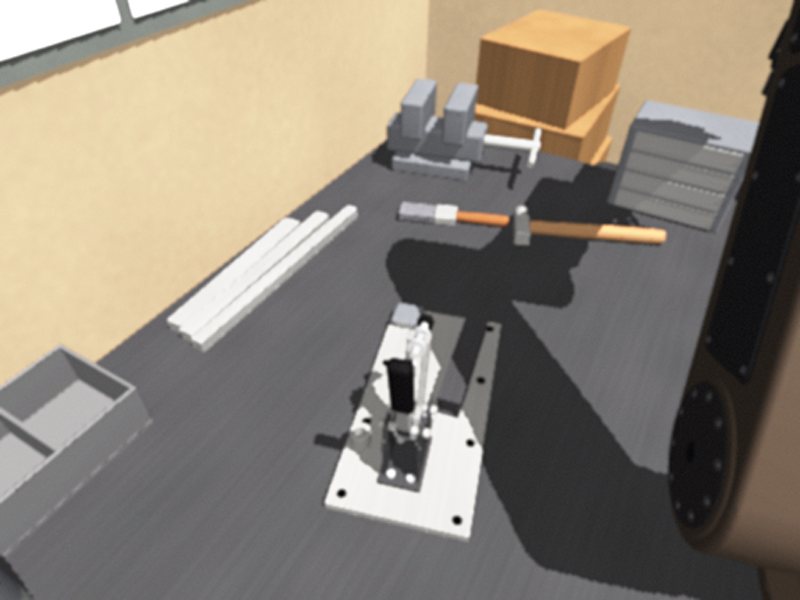

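```bash
python3 - <<'E'
from h import *
im=cv2.imread('pics/top0.png')[150:280,155:330]
im=cv2.resize(im,(800,594),interpolation=cv2.INTER_CUBIC)
im=(255*(im/255.)**0.8).astype('uint8')
cv2.imwrite('pics/c1.png',im)
im=cv2.imread('pics/side0.png')[185:350,195:340]
im=cv2.resize(im,(527,600),interpolation=cv2.INTER_CUBIC)
cv2.imwrite('pics/c2.png',im)
E
```

```text
(no output)
```

View pics/c1.png

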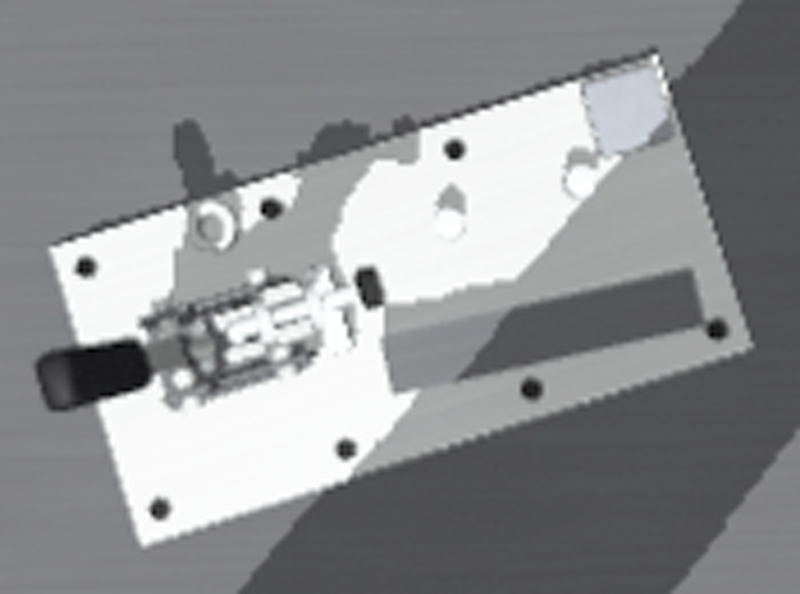

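View pics/c2.png

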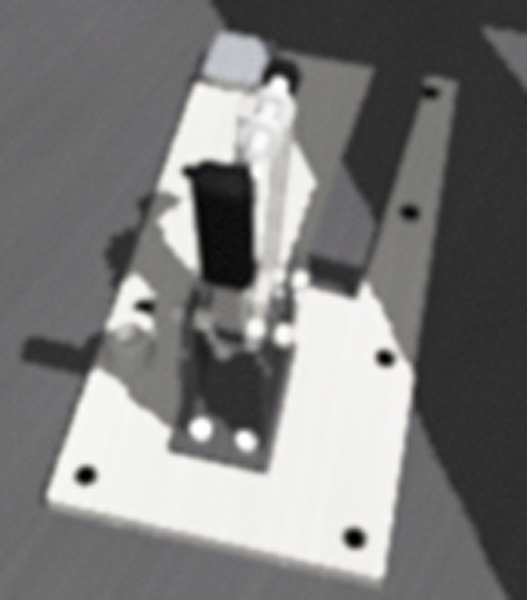

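```bash
cat >> h.py <<'E'
def fitfix(top,pts):
    k=175/800
    P=np.array([onz(top,155+(x+.5)*k-.5,150+(y+.5)*k-.5,.012)[:2] for x,y in pts])
    F=np.array([[.08,.165],[.08,-.165],[-.08,-.165],[-.08,.165]])
    c=P.mean(0);H=F.T@(P-c);a=np.arctan2(H[0,1]-H[1,0],H[0,0]+H[1,1])
    R=np.array([[np.cos(a),-np.sin(a)],[np.sin(a),np.cos(a)]])
    return c,a,R,P-(c+F@R.T)
E
python3 - <<'E'
from h import *
s=load('top0');k=175/800
c,a,R,res=fitfix(s,[(52,246),(660,52),(752,348),(143,546)])
print('fix',c,a,'res mm',res*1e3)
f=lambda x,y,z:R.T@(onz(s,155+x*k,150+y*k,z)[:2]-c)*1e3
for x,y in[(385,335),(693,268),(703,325),(392,393)]:print(f(x,y,.042))
print('pins',f(450,222,.038),f(580,180,.038),'magnet',f(628,110,.026),'bush',f(214,226,.034))
print('home w',c+R@[.005,-.05],'hinge',c+R@[.005,.105])
d=load('side0')
for p in[(.08,.165),(-.08,.165),(-.08,-.165)]:
    q=proj(d,np.r_[c+R@p,.012]);print(p,q,(q-[195,185])*3.636)
for z,y in((.093+.135*np.sin(1.36),.105+.135*np.cos(1.36)),):
    print('gripend',(proj(d,np.r_[c+R@[.005,y],z])-[195,185])*3.636,(proj(s,np.r_[c+R@[.005,y],z])-[155,150])/k)
E
```

```text
fix [0.51470927 0.00254176] 0.2857899025116022 res mm [[ 0.28740238 -0.33742724]
 [ 0.8225903  -0.88211791]
 [-0.27374074  1.56474894]
 [-0.83625194 -0.34520379]]
[-17.21005606  12.58501947]
[ -32.17841861 -143.70036063]
[ -60.62816823 -139.58537428]
[-45.64294281  17.94632887]
pins [ 26.79055799 -35.36810979] [  27.04195381 -104.00050038] magnet [  54.36821193 -139.53699167] bush [61.29704353 78.48714593]
home w [ 0.53360224 -0.04402062] hinge [0.48990535 0.10469246]
(0.08, 0.165) [207.28230392 321.05828143] [ 44.65845707 494.70791129]
(-0.08, 0.165) [299.63714661 342.96976633] [380.46066506 574.37807036]
(-0.08, -0.165) [320.15156522 206.84903461] [455.05109114  79.44308984]
gripend [218.7514004  175.57444288] [ 50.63990944 380.01286749]
```

```bash
cat >> h.py <<'E'
from scipy.spatial.transform import Rotation as Ro
FC=np.array([0.51470927,0.00254176]);FA=0.28579
FR=np.array([[np.cos(FA),-np.sin(FA)],[np.sin(FA),np.cos(FA)]])
def st(tgt=None,jaw=None):
    """tgt: fixture mm xyz of TCP; jaw: fixture angle (rad) of jaw axis"""
    s=robot.state();M=Ro.from_euler('xyz',s['tool_rot']).as_matrix();p=s['ee_pos']
    f=np.r_[FR.T@(p[:2]-FC),p[2]]*1e3
    RT=np.block([[FR.T,np.zeros((2,1))],[np.zeros((1,2)),np.ones((1,1))]]);A=RT@M
    print('t%.2f fix'%s['clock'],f.round(1),'F fix',(RT@s['ft_force']).round(1),'w',round(s['gripper_width']*1e3,1),'q6 %.2f'%s['joint_pos'][5])
    print('tool axes in fixture x,y,z:',A.T.round(2).tolist())
    if tgt is not None: print('shift mm',(A.T@(np.array(tgt)-f)).round(1))
    if jaw is not None:
        cur=np.arctan2(A[1,1],A[0,1]);d=(jaw-cur+np.pi/2)%np.pi-np.pi/2
        print('turn deg (about tool x down = minus)',np.degrees(-d).round(1))
E
python3 -c "
from h import *
st((-41,-83,140),-.095)"
```

```text
t0.10 fix [-426.5 -478.4  238.8] F fix [-0.6  0.3 -0.1] w 85.5 q6 -0.11
tool axes in fixture x,y,z: [[-0.0, 0.0, -1.0], [0.11, -0.99, -0.0], [-0.99, -0.11, -0.0]]
shift mm [  99.1 -351.  -426.3]
turn deg (about tool x down = minus) -78.3
```

```bash
r='[[0,-0.0260,-0.0315],0,0]'; python3 -m handwheel '[[[0,-0.026,-0.0315],0,0],[[0,-0.026,-0.0315],0,0],[[0,-0.026,-0.0315],0,0],[[0,-0.026,-0.0315],0,0],[[0,-0.026,-0.0315],0,0]]'
python3 -m handwheel '[[[0,-0.026,-0.0315],0,0],[[0,-0.026,-0.0315],0,0],[[0,-0.026,-0.0315],0,0],[[0,-0.026,-0.0315],0,0],[[0,-0.026,-0.0315],0,0]]'
python3 -m handwheel '[[[0,0,0],-7,0],[[0,0,0],-7,0],[[0,0,0],-7,0],[[0,0,0],-7,0],[[0,0,0],-7,0]]'
python3 -m handwheel '[[[0,0,0],-7,0],[[0,0,0],-7,0],[[0,0,0],-7,0],[[0,0,0],-7,0],[[0,0,0],-7,0]]'
python3 -c "
from h import *
st((-41,-83,140),-.095)"
```

```text
clock: 0.52
ee_pos: [0.3345, -0.3959, 0.2356]
tool_rot: [-1.282, 1.568, 2.245]
ft_force: [0.3, -0.5, -0.3]
gripper_width: 0.0857
clock: 0.93
ee_pos: [0.4312, -0.2112, 0.2354]
tool_rot: [-1.281, 1.566, 2.244]
ft_force: [0.3, 0.1, 0.4]
gripper_width: 0.0853
clock: 1.35
ee_pos: [0.4342, -0.2016, 0.2348]
tool_rot: [-1.935, 1.563, 2.212]
ft_force: [0.2, -0.2, 0.4]
gripper_width: 0.0857
clock: 1.77
ee_pos: [0.4338, -0.2008, 0.2339]
tool_rot: [-2.466, 1.561, 2.306]
ft_force: [0.6, 0.6, -0.4]
gripper_width: 0.0854
t1.77 fix [-135.  -172.3  233.9] F fix [ 0.7  0.4 -0.4] w 85.4 q6 -0.63
tool axes in fixture x,y,z: [[-0.0, 0.01, -1.0], [0.97, -0.22, -0.01], [-0.22, -0.97, -0.01]]
shift mm [  94.2   72.1 -107.4]
turn deg (about tool x down = minus) -7.5
```

```bash
python3 -m handwheel '[[[0,0.018,-0.0265],-2,0],[[0,0.018,-0.0265],-2,0],[[0,0.018,-0.0265],-2,0],[[0,0.018,-0.0265],-2,0],[[0.0,0,0],0,0]]'
python3 -m handwheel '[[[0.03,0,0],0,0],[[0.03,0,0],0,0],[[0.03,0,0],0,0],[[0,0,0],0,0]]'
python3 -c "
from h import *
st((-41,-83,30),-.095)"
```

```text
clock: 2.18
ee_pos: [0.4941, -0.0843, 0.2333]
tool_rot: [-2.556, 1.56, 2.367]
ft_force: [0.6, 0.1, -0.3]
gripper_width: 0.0855
clock: 2.52
ee_pos: [0.4948, -0.0817, 0.1418]
tool_rot: [-2.838, 1.564, 2.09]
ft_force: [-0.7, -0.3, -1.0]
gripper_width: 0.0854
t2.52 fix [-42.9 -75.2 141.8] F fix [-0.7 -0.1 -1. ] w 85.4 q6 -0.52
tool axes in fixture x,y,z: [[-0.0, 0.01, -1.0], [1.0, -0.07, -0.0], [-0.07, -1.0, -0.01]]
shift mm [111.7   2.6   8.4]
turn deg (about tool x down = minus) 1.4
```

```bash
python3 -m handwheel '[[[0.03,0.002,0.007],1,0],[[0.03,0,0],0,0],[[0.025,0,0],0,0],[[0.015,0,0],0,0],[[0,0,0],0,0]]'
python3 -c "
from h import *
st((-41,-83,30),-.095)
s=snap('side','s1');im=s['img'][:, :, ::-1][150:330,180:380];cv2.imwrite('pics/s1c.png',cv2.resize(im,(660,594),interpolation=cv2.INTER_CUBIC))"
```

```text
clock: 2.93
ee_pos: [0.5001, -0.0898, 0.0423]
tool_rot: [3.088, 1.566, 1.713]
ft_force: [-0.2, 1.2, -0.5]
gripper_width: 0.0853
t2.93 fix [-40.  -84.5  42.3] F fix [ 0.1  1.2 -0.5] w 85.3 q6 -0.51
tool axes in fixture x,y,z: [[0.0, 0.01, -1.0], [1.0, -0.09, 0.0], [-0.09, -1.0, -0.01]]
shift mm [12.3 -1.1 -1.3]
turn deg (about tool x down = minus) 0.3
```

View pics/s1c.png

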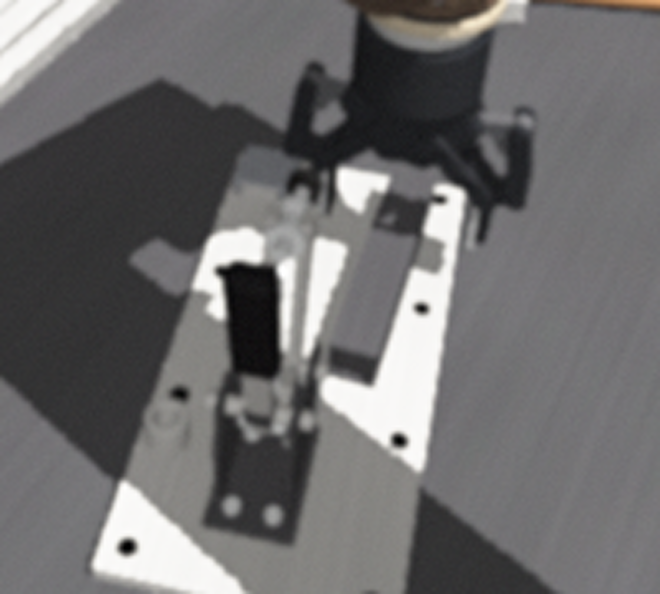

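```bash
python3 -m handwheel '[[[0.012,-0.001,-0.001],0,0],[[0,0,0],0,60],[[0,0,0],0,120],[[0,0,0],0,255],[[0,0,0],0,255]]'
python3 -m handwheel '[[[0,0,0],0,255],[[0,0,0],0,255],[[0,0,0],0,255],[[0,0,0],0,255]]'
python3 -c "
from h import *
st((-41,-83,30),-.095)"
```

```text
clock: 3.4
ee_pos: [0.5025, -0.0907, 0.0387]
tool_rot: [1.685, 1.563, 0.31]
ft_force: [-0.4, 0.4, -0.1]
gripper_width: 0.0389
clock: 3.73
ee_pos: [0.5029, -0.0908, 0.041]
tool_rot: [1.545, 1.561, 0.17]
ft_force: [0.4, -0.4, -5.1]
gripper_width: 0.0279
t3.73 fix [-37.7 -86.2  41. ] F fix [ 0.3 -0.5 -5.1] w 27.9 q6 -0.51
tool axes in fixture x,y,z: [[0.01, -0.0, -1.0], [1.0, -0.09, 0.01], [-0.09, -1.0, 0.0]]
shift mm [10.9 -3.7 -2.9]
turn deg (about tool x down = minus) 0.3
```

```bash
python3 -m handwheel '[[[0.003,0,0],0,255],[[0.002,0,0],0,255]]'
python3 -m handwheel '[[[0.002,0,0],0,255],[[0.002,0,0],0,255]]'
python3 -c "
from h import *
st((-41,-83,30),-.095)"
```

```text
clock: 3.9
ee_pos: [0.5032, -0.0908, 0.0395]
tool_rot: [1.458, 1.559, 0.083]
ft_force: [-13.1, 2.2, 51.2]
gripper_width: 0.028
clock: 4.07
ee_pos: [0.5031, -0.0908, 0.0396]
tool_rot: [1.387, 1.557, 0.013]
ft_force: [-8.1, 2.5, 32.4]
gripper_width: 0.0283
t4.07 fix [-37.5 -86.3  39.6] F fix [-7.1  4.7 32.4] w 28.3 q6 -0.51
tool axes in fixture x,y,z: [[0.01, -0.0, -1.0], [1.0, -0.09, 0.01], [-0.09, -1.0, 0.0]]
shift mm [ 9.5 -3.9 -3. ]
turn deg (about tool x down = minus) 0.3
```

```bash
python3 -m handwheel '[[[-0.003,0,0],0,255],[[-0.002,0,0],-3,255],[[0,0,0],-3,255],[[0,0,0],0,255]]'
python3 -c "
from h import *
st((-2,-77,42),0)"
```

```text
clock: 4.4
ee_pos: [0.5028, -0.0908, 0.0455]
tool_rot: [1.257, 1.556, -0.009]
ft_force: [1.0, 0.5, -4.7]
gripper_width: 0.0283
t4.40 fix [-37.7 -86.2  45.5] F fix [ 1.1  0.2 -4.7] w 28.3 q6 -0.62
tool axes in fixture x,y,z: [[0.01, -0.0, -1.0], [1.0, 0.02, 0.01], [0.02, -1.0, 0.0]]
shift mm [ 3.9 35.8 -8.5]
turn deg (about tool x down = minus) 1.1
```

```bash
python3 -m handwheel '[[[0,0.01,-0.003],1,255],[[0,0.01,-0.003],0,255],[[0,0.009,-0.002],0,255],[[0,0.005,0],0,255],[[0,0,0],0,255]]'
python3 -c "
from h import *
st((-2,-77,41),0)
for n in('top','side'):
    s=snap(n,n+'2')
a=cv2.imread('pics/top2.png')[150:280,155:330];b=cv2.imread('pics/side2.png')[170:320,190:350]
cv2.imwrite('pics/c3.png',np.hstack([cv2.resize(a,(400,400),interpolation=cv2.INTER_CUBIC),cv2.resize(b,(400,400),interpolation=cv2.INTER_CUBIC)]))
"
```

```text
clock: 4.82
ee_pos: [0.5347, -0.0721, 0.0446]
tool_rot: [1.331, 1.558, 0.043]
ft_force: [0.7, -0.3, -3.6]
gripper_width: 0.0283
t4.82 fix [ -1.9 -77.3  44.6] F fix [ 0.6 -0.5 -3.6] w 28.3 q6 -0.55
tool axes in fixture x,y,z: [[0.01, -0.0, -1.0], [1.0, -0.0, 0.01], [-0.0, -1.0, 0.0]]
shift mm [ 3.6 -0.1 -0.3]
turn deg (about tool x down = minus) -0.2
```

View pics/c3.png

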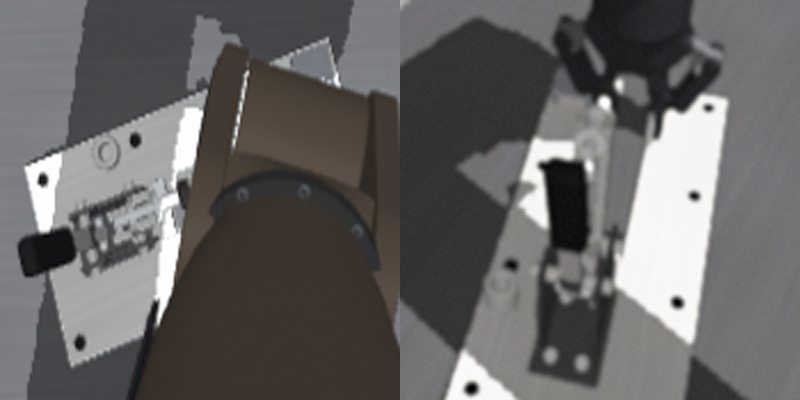

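```bash
python3 -m handwheel '[[[0.002,0,0],0,255],[[0.001,0,0],0,255],[[0,0,0],0,255]]'
python3 -m handwheel '[[[0,0.002,0],0,255],[[0,0.001,0],0,255]]'
python3 -m handwheel '[[[0,0.001,0],0,255],[[0,0.001,0],0,255]]'
python3 -c "
from h import *
st((5,-71,41),0)"
```

```text
clock: 5.17
ee_pos: [0.5327, -0.0726, 0.041]
tool_rot: [1.385, 1.561, 0.096]
ft_force: [-0.4, -0.3, -3.2]
gripper_width: 0.0281
clock: 5.33
ee_pos: [0.5352, -0.072, 0.0409]
tool_rot: [1.413, 1.561, 0.123]
ft_force: [-0.2, -0.2, -3.9]
gripper_width: 0.0283
clock: 5.5
ee_pos: [0.5373, -0.0715, 0.041]
tool_rot: [1.409, 1.561, 0.119]
ft_force: [0.2, -0.9, -4.1]
gripper_width: 0.0286
t5.50 fix [  0.8 -77.4  41. ] F fix [-0.1 -0.9 -4.1] w 28.6 q6 -0.54
tool axes in fixture x,y,z: [[0.01, -0.0, -1.0], [1.0, -0.0, 0.01], [-0.0, -1.0, 0.0]]
shift mm [ 0.   4.2 -6.4]
turn deg (about tool x down = minus) -0.3
```

```bash
python3 -m handwheel '[[[0.001,0.001,-0.002],0,255],[[0,0.001,-0.001],0,255]]'
python3 -m handwheel '[[[0,0.001,-0.001],0,255],[[0,0.001,0],0,255]]'
python3 -c "
from h import *
st((5,-71,41),0)"
```

```text
clock: 5.67
ee_pos: [0.5387, -0.0681, 0.0401]
tool_rot: [1.386, 1.561, 0.096]
ft_force: [-1.2, -0.1, -2.8]
gripper_width: 0.0282
clock: 5.83
ee_pos: [0.5404, -0.0663, 0.0402]
tool_rot: [1.367, 1.561, 0.077]
ft_force: [-1.0, -2.2, -3.2]
gripper_width: 0.0281
t5.83 fix [  5.2 -73.3  40.2] F fix [-1.6 -1.8 -3.2] w 28.1 q6 -0.53
tool axes in fixture x,y,z: [[0.01, -0.0, -1.0], [1.0, -0.0, 0.01], [-0.0, -1.0, 0.0]]
shift mm [-0.9 -0.2 -2.3]
turn deg (about tool x down = minus) -0.3
```

```bash
python3 -m handwheel '[[[0,0.0005,-0.001],0,255]]'
python3 -m handwheel '[[[0,0.0005,-0.001],0,255]]'
python3 -c "
from h import *
st((5,-71,41),0)"
python3 -m handwheel '[[[0,0.0005,-0.001],0,255]]'
python3 -c "
from h import *
st((5,-71,41),0)"
```

```text
clock: 5.92
ee_pos: [0.5408, -0.0659, 0.0402]
tool_rot: [1.246, 1.561, -0.042]
ft_force: [-4.1, -21.3, -2.8]
gripper_width: 0.0283
clock: 6.0
ee_pos: [0.5408, -0.0659, 0.0403]
tool_rot: [1.097, 1.561, -0.19]
ft_force: [-5.3, -17.9, -3.3]
gripper_width: 0.028
t6.00 fix [  5.7 -73.1  40.3] F fix [-10.1 -15.7  -3.3] w 28.0 q6 -0.53
tool axes in fixture x,y,z: [[0.01, -0.0, -1.0], [1.0, -0.0, 0.01], [-0.0, -1.0, 0.0]]
shift mm [-0.8 -0.7 -2.1]
turn deg (about tool x down = minus) -0.1
clock: 6.08
ee_pos: [0.5408, -0.066, 0.0403]
tool_rot: [0.96, 1.561, -0.327]
ft_force: [-4.0, -13.0, -3.3]
gripper_width: 0.0281
t6.08 fix [  5.7 -73.1  40.3] F fix [ -7.5 -11.4  -3.3] w 28.1 q6 -0.52
tool axes in fixture x,y,z: [[0.01, -0.01, -1.0], [1.0, -0.0, 0.01], [-0.0, -1.0, 0.01]]
shift mm [-0.8 -0.7 -2.1]
turn deg (about tool x down = minus) -0.1
```

```bash
python3 -m handwheel '[[[0.0007,0.0003,-0.0005],0,255]]'
python3 -m handwheel '[[[0.0007,0.0004,-0.0008],0,255]]'
python3 -m handwheel '[[[0.0004,0.0004,-0.0008],0,255],[[0.0002,0.0004,-0.0008],0,255]]'
python3 -c "
from h import *
st((5,-71,41),0)"
```

```text
clock: 6.17
ee_pos: [0.5407, -0.0662, 0.0397]
tool_rot: [0.874, 1.562, -0.413]
ft_force: [-2.5, -3.6, 1.6]
gripper_width: 0.028
clock: 6.25
ee_pos: [0.5408, -0.0661, 0.0397]
tool_rot: [0.793, 1.561, -0.494]
ft_force: [-6.6, -10.9, 14.8]
gripper_width: 0.0281
clock: 6.42
ee_pos: [0.5408, -0.0661, 0.0398]
tool_rot: [0.628, 1.561, -0.659]
ft_force: [-3.7, -10.9, -3.2]
gripper_width: 0.0284
t6.42 fix [  5.7 -73.2  39.8] F fix [-6.6 -9.5 -3.2] w 28.4 q6 -0.52
tool axes in fixture x,y,z: [[0.01, -0.01, -1.0], [1.0, -0.0, 0.01], [-0.0, -1.0, 0.01]]
shift mm [-1.2 -0.7 -2.2]
turn deg (about tool x down = minus) -0.1
```

```bash
python3 -m handwheel '[[[0.0003,0.0005,-0.0008],0,255],[[0.0003,0.0005,-0.0008],0,255],[[0.0003,0.0005,-0.0008],0,255]]'
python3 -m handwheel '[[[0,0,0],0,120],[[0,0,0],0,60],[[0,0,0],0,0],[[0,0,0],0,0],[[0,0,0],0,0]]'
python3 -m handwheel '[[[-0.02,0,0],0,0],[[-0.03,0,0],0,0],[[-0.03,0,0],0,0],[[-0.03,0,0],0,0],[[-0.03,0,0],0,0]]'
python3 -m handwheel '[[[-0.03,0,0.03],0,0],[[0,0,0.04],0,0],[[0,0,0.04],0,0],[[0,-0.02,0.03],0,0],[[0,0,0],0,0]]'
python3 -c "
from h import *
st((5,-71,41),0)
for n in('top','side'):
    s=snap(n,n+'3')
a=cv2.imread('pics/top3.png')[150:280,155:330]
cv2.imwrite('pics/c4.png',cv2.resize(a,(800,594),interpolation=cv2.INTER_CUBIC))
"
```

```text
clock: 6.67
ee_pos: [0.5409, -0.0661, 0.0398]
tool_rot: [0.379, 1.56, -0.907]
ft_force: [-4.1, -10.5, 0.6]
gripper_width: 0.0282
clock: 7.08
ee_pos: [0.5418, -0.0662, 0.0409]
tool_rot: [0.529, 1.557, -0.758]
ft_force: [-0.2, 0.3, 0.5]
gripper_width: 0.0849
clock: 7.5
ee_pos: [0.5383, -0.0636, 0.1802]
tool_rot: [-0.634, 1.565, -1.921]
ft_force: [-0.4, -0.2, -0.5]
gripper_width: 0.0855
clock: 7.92
ee_pos: [0.5614, -0.2057, 0.2211]
tool_rot: [0.537, 1.555, -0.743]
ft_force: [-0.7, -0.2, 0.3]
gripper_width: 0.0858
t7.92 fix [ -13.9 -213.   221.1] F fix [-0.7 -0.   0.3] w 85.8 q6 -0.75
tool axes in fixture x,y,z: [[0.01, -0.01, -1.0], [1.0, 0.01, 0.01], [0.01, -1.0, 0.01]]
shift mm [ 178.3   18.2 -144.3]
turn deg (about tool x down = minus) 0.3
```

View pics/c4.png

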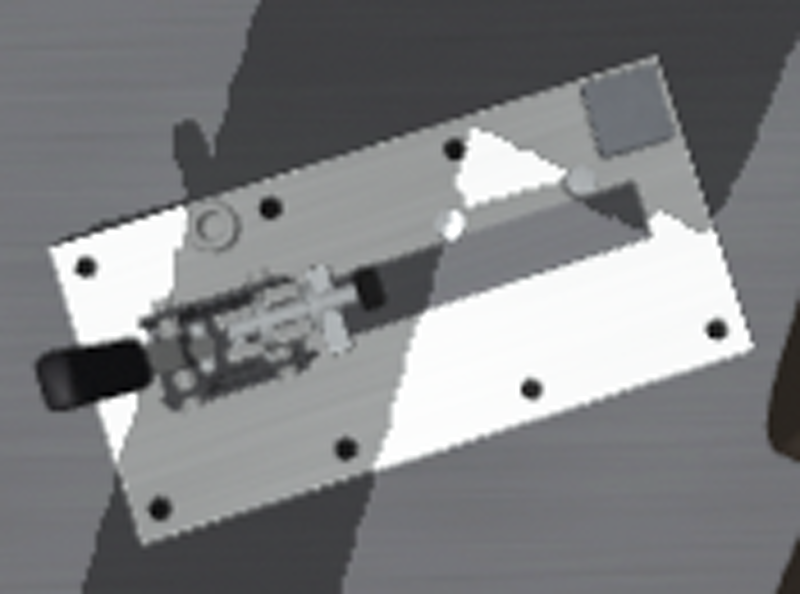

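The picture shows the tube along both pins, at pixels (450,222) and (580,180), with its free end at (634,182)–(651,238). I'll check the end position.

```bash
python3 - <<'E'
from h import *
s=load('top3');k=175/800
for x,y in[(634,182),(651,238),(440,304),(440,243),(352,333)]:print((FR.T@(onz(s,155+x*k,150+y*k,.042)[:2]-FC)*1e3).round(1))
# handle push poses: theta lever elevation
for j in(0,.3,.6,.9,1.2,1.27):
    e=1.36-j if 0 else np.radians(78)-j*1.0
    u=np.array([np.cos(e),np.sin(e)]);n=np.array([-u[1],u[0]])
    p=np.array([105,93])+105*u+8*n
    print(j,round(e,3),p.round(1))
E
```

```text
[  17.6 -129. ]
[ -11.6 -128.4]
[-10.9 -18.1]
[ 18.1 -27.4]
[-11.3  27.9]
0 1.361 [119.  197.4]
0.3 1.061 [149.2 188.6]
0.6 0.761 [175.5 171.2]
0.9 0.461 [195.5 146.9]
1.2 0.161 [207.4 117.8]
1.27 0.091 [208.8 110.5]
```

```bash
python3 -m handwheel '[[[-0.03,0.004,0],0,255],[[-0.025,0.004,0],0,255],[[0,0.003,-0.035],0,255],[[0,0.003,-0.035],0,255],[[0,0.003,-0.035],0,255]]'
python3 -m handwheel '[[[0,0,-0.035],0,255],[[0,0,-0.035],0,255],[[0,0,-0.035],0,255],[[0,0,-0.03],0,255],[[0,0,0],0,255]]'
python3 -c "
from h import *
st((5,88,265),0)"
```

```text
clock: 8.43
ee_pos: [0.5474, -0.0927, 0.2753]
tool_rot: [0.598, 1.56, -0.684]
ft_force: [-0.1, 0.5, 0.6]
gripper_width: 0.0256
clock: 8.85
ee_pos: [0.502, 0.0531, 0.2739]
tool_rot: [0.694, 1.563, -0.58]
ft_force: [-0.4, 1.0, 0.3]
gripper_width: -0.0003
t8.85 fix [  2.1  52.1 273.9] F fix [-0.1  1.1  0.3] w -0.3 q6 -0.32
tool axes in fixture x,y,z: [[0.01, -0.01, -1.0], [1.0, 0.01, 0.0], [0.01, -1.0, 0.01]]
shift mm [  8.7   3.3 -35.9]
turn deg (about tool x down = minus) 0.7
```

```bash
python3 -m handwheel '[[[0,0.003,-0.02],0.5,255],[[0,0,-0.012],0,255],[[0.02,0,0],0,255],[[0.025,0,0],0,255],[[0.02,0,0],0,255]]'
python3 -c "
from h import *
st((5,88,203),0)
s=snap('side','s4');im=s['img'][:, :, ::-1][110:310,150:400];cv2.imwrite('pics/s4c.png',cv2.resize(im,(750,600),interpolation=cv2.INTER_CUBIC))"
```

```text
clock: 9.27
ee_pos: [0.4938, 0.0938, 0.2109]
tool_rot: [1.079, 1.556, -0.192]
ft_force: [0.5, -0.5, 0.3]
gripper_width: 0.0002
t9.27 fix [  5.7  93.4 210.9] F fix [ 0.3 -0.6  0.3] w 0.2 q6 -0.24
tool axes in fixture x,y,z: [[0.01, -0.01, -1.0], [1.0, 0.01, 0.01], [0.01, -1.0, 0.01]]
shift mm [ 7.9 -0.9  5.4]
turn deg (about tool x down = minus) 0.8
```

View pics/s4c.png

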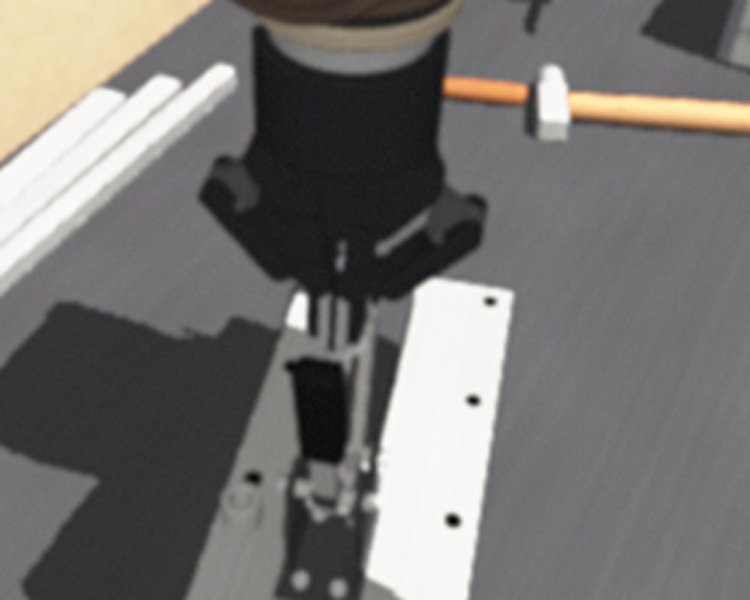

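```bash
python3 -m handwheel '[[[0.005,0,-0.004],0.5,255],[[0,0,-0.004],0,255]]'
python3 -m handwheel '[[[0,0,-0.004],0,255],[[0,0,-0.004],0,255]]'
python3 -m handwheel '[[[0.001,0,-0.004],0,255],[[0.001,0,-0.004],0,255]]'
python3 -m handwheel '[[[0.001,0,-0.004],0,255],[[0.001,0,-0.004],0,255]]'
python3 -c "
from h import *
st((5,120,203),0)"
```

```text
clock: 9.48
ee_pos: [0.4893, 0.1024, 0.2016]
tool_rot: [0.816, 1.564, -0.464]
ft_force: [-0.6, -0.4, 0.3]
gripper_width: -0.0001
clock: 9.65
ee_pos: [0.4871, 0.1108, 0.2027]
tool_rot: [0.773, 1.562, -0.506]
ft_force: [2.6, -10.8, -5.2]
gripper_width: -0.0002
clock: 9.82
ee_pos: [0.4852, 0.1183, 0.2022]
tool_rot: [0.693, 1.559, -0.585]
ft_force: [-0.2, -0.2, -0.0]
gripper_width: 0.0001
clock: 9.98
ee_pos: [0.4832, 0.1265, 0.2015]
tool_rot: [0.767, 1.557, -0.51]
ft_force: [2.5, -9.8, -3.4]
gripper_width: -0.0001
t9.98 fix [  4.7 127.9 201.5] F fix [ -0.4 -10.1  -3.4] w -0.1 q6 -0.16
tool axes in fixture x,y,z: [[0.01, -0.01, -1.0], [1.0, 0.01, 0.01], [0.01, -1.0, 0.01]]
shift mm [-1.4  0.3  7.9]
turn deg (about tool x down = minus) 0.4
```

```bash
cat >> h.py <<'E'
def lev():
    s=robot.state();p=FR.T@(s['ee_pos'][:2]-FC)*1e3
    v=np.array([p[1]+11-105,s['ee_pos'][2]*1e3-8-93]);r=np.hypot(*v)
    e=np.arctan2(v[1],v[0])-np.arcsin(8/r);st()
    print('r %.0f e %.3f joint %.3f; 5mm tangent row: x %.4f z %.4f'%(np.sqrt(r*r-64),e,1.361-e,.005*np.cos(e),-.005*np.sin(e)))
E
python3 -c "
from h import *
lev()"
python3 -m handwheel '[[[0.002,0,-0.004],0,255],[[0.002,0,-0.004],0,255],[[0.002,0,-0.004],0,255]]'
python3 -m handwheel '[[[0.002,0,-0.004],0,255],[[0.002,0,-0.004],0,255],[[0.002,0,-0.004],0,255]]'
python3 -c "
from h import *
lev()"
```

```text
t9.98 fix [  4.7 127.9 201.5] F fix [ -0.4 -10.1  -3.4] w -0.1 q6 -0.16
tool axes in fixture x,y,z: [[0.01, -0.01, -1.0], [1.0, 0.01, 0.01], [0.01, -1.0, 0.01]]
r 106 e 1.170 joint 0.191; 5mm tangent row: x 0.0019 z -0.0046
clock: 10.23
ee_pos: [0.4798, 0.1387, 0.1967]
tool_rot: [0.782, 1.554, -0.495]
ft_force: [0.6, -5.9, 0.5]
gripper_width: -0.0001
clock: 10.48
ee_pos: [0.4763, 0.1511, 0.1906]
tool_rot: [0.785, 1.553, -0.492]
ft_force: [1.0, -4.6, 0.4]
gripper_width: 0.0001
t10.48 fix [  5.  153.4 190.6] F fix [-0.3 -4.7  0.4] w 0.1 q6 -0.10
tool axes in fixture x,y,z: [[0.01, -0.01, -1.0], [1.0, 0.01, 0.01], [0.01, -1.0, 0.01]]
r 107 e 0.911 joint 0.450; 5mm tangent row: x 0.0031 z -0.0040
```

```bash

python3 -m handwheel '[[[0.003,0,-0.004],0,255],[[0.003,0,-0.004],0,255],[[0.003,0,-0.004],0,255]]'
python3 -m handwheel '[[[0.0035,0,-0.0035],0,255],[[0.0035,0,-0.0035],0,255],[[0.0035,0,-0.0035],0,255]]'
python3 -m handwheel '[[[0.004,0,-0.003],0,255],[[0.004,0,-0.003],0,255]]'
python3 -c "
from h import *
lev()"
```

```text
clock: 10.73
ee_pos: [0.4726, 0.1637, 0.1811]
tool_rot: [0.796, 1.552, -0.48]
ft_force: [0.4, -4.1, 1.1]
gripper_width: 0.0001
clock: 10.98
ee_pos: [0.4694, 0.1751, 0.1696]
tool_rot: [0.816, 1.552, -0.461]
ft_force: [-0.4, -4.3, 1.7]
gripper_width: 0.0004
clock: 11.15
ee_pos: [0.4675, 0.1817, 0.1607]
tool_rot: [0.829, 1.552, -0.447]
ft_force: [0.1, -3.1, 2.3]
gripper_width: 0.0002
t11.15 fix [  5.2 185.2 160.7] F fix [-0.7 -3.   2.3] w 0.2 q6 -0.04
tool axes in fixture x,y,z: [[0.01, -0.01, -1.0], [1.0, 0.01, 0.01], [0.01, -1.0, 0.01]]
r 109 e 0.507 joint 0.854; 5mm tangent row: x 0.0044 z -0.0024
```

```bash

python3 -m handwheel '[[[0.004,0,-0.002],0,255],[[0.004,0,-0.0018],0,255],[[0.004,0,-0.0016],0,255]]'
python3 -c "
from h import *
lev()"
python3 -m handwheel '[[[0.003,0,-0.001],0,255],[[0.003,0,-0.001],0,255],[[0.003,0,-0.001],0,255]]'
python3 -c "
from h import *
lev()"
```

```text
clock: 11.4
ee_pos: [0.4659, 0.1883, 0.1477]
tool_rot: [0.904, 1.552, -0.372]
ft_force: [-2.9, 1.2, 10.2]
gripper_width: 0.0001
t11.40 fix [  5.5 192.  147.7] F fix [-2.5  1.9 10.2] w 0.1 q6 -0.02
tool axes in fixture x,y,z: [[0.01, -0.01, -1.0], [1.0, 0.01, 0.01], [0.01, -1.0, 0.01]]
r 108 e 0.371 joint 0.990; 5mm tangent row: x 0.0047 z -0.0018
clock: 11.65
ee_pos: [0.4647, 0.1925, 0.1387]
tool_rot: [0.989, 1.553, -0.288]
ft_force: [-3.6, -1.8, 10.7]
gripper_width: -0.0004
t11.65 fix [  5.6 196.4 138.7] F fix [-3.9 -0.8 10.7] w -0.4 q6 -0.02
tool axes in fixture x,y,z: [[0.02, -0.01, -1.0], [1.0, 0.01, 0.02], [0.01, -1.0, 0.01]]
r 109 e 0.279 joint 1.082; 5mm tangent row: x 0.0048 z -0.0014
```

```bash

python3 -m handwheel '[[[0.003,0,-0.0008],0,255],[[0.003,0,-0.0006],0,255]]'
python3 -m handwheel '[[[0.0025,0,-0.0005],0,255],[[0.002,0,-0.0004],0,255],[[0.002,0,-0.0003],0,255]]'
python3 -c "
from h import *
lev()"
python3 -m handwheel '[[[0.0015,0,-0.0002],0,255]]'
python3 -m handwheel '[[[0.0015,0,-0.0002],0,255]]'
python3 -c "
from h import *
lev()"
```

```text
clock: 11.82
ee_pos: [0.464, 0.1945, 0.1329]
tool_rot: [1.037, 1.553, -0.24]
ft_force: [-3.3, 0.8, 9.9]
gripper_width: 0.0004
clock: 12.07
ee_pos: [0.4634, 0.1965, 0.126]
tool_rot: [1.093, 1.553, -0.185]
ft_force: [-1.3, -1.0, 3.3]
gripper_width: 0.0003
t12.07 fix [  5.4 200.6 126. ] F fix [-1.6 -0.6  3.3] w 0.3 q6 -0.01
tool axes in fixture x,y,z: [[0.02, -0.01, -1.0], [1.0, 0.01, 0.02], [0.01, -1.0, 0.01]]
r 109 e 0.157 joint 1.204; 5mm tangent row: x 0.0049 z -0.0008
clock: 12.15
ee_pos: [0.4632, 0.1969, 0.1241]
tool_rot: [1.102, 1.553, -0.176]
ft_force: [-1.5, 0.5, 1.4]
gripper_width: 0.0002
clock: 12.23
ee_pos: [0.4631, 0.1973, 0.1223]
tool_rot: [1.111, 1.553, -0.167]
ft_force: [-0.7, -0.4, 1.1]
gripper_width: 0.0
t12.23 fix [  5.4 201.4 122.3] F fix [-0.8 -0.2  1.1] w 0.0 q6 -0.01
tool axes in fixture x,y,z: [[0.02, -0.01, -1.0], [1.0, 0.01, 0.02], [0.01, -1.0, 0.01]]
r 109 e 0.123 joint 1.238; 5mm tangent row: x 0.0050 z -0.0006
```

```bash

python3 -m handwheel '[[[0.001,0,0],0,255]]'
python3 -m handwheel '[[[0.001,0,0],0,255]]'
python3 -m handwheel '[[[0.001,0,0],0,255]]'
python3 -m handwheel '[[[0.001,0,0],0,255]]'
python3 -c "
from h import *
lev()"
```

```text
clock: 12.32
ee_pos: [0.4631, 0.1974, 0.1209]
tool_rot: [1.113, 1.553, -0.164]
ft_force: [-1.3, -0.7, -0.6]
gripper_width: 0.0003
clock: 12.4
ee_pos: [0.4631, 0.1975, 0.1195]
tool_rot: [1.111, 1.553, -0.167]
ft_force: [-0.4, -0.7, -0.2]
gripper_width: 0.0
clock: 12.48
ee_pos: [0.4633, 0.1976, 0.1188]
tool_rot: [1.127, 1.553, -0.151]
ft_force: [-6.0, -1.0, 25.4]
gripper_width: -0.0003
clock: 12.57
ee_pos: [0.4634, 0.1976, 0.1188]
tool_rot: [1.142, 1.552, -0.136]
ft_force: [-7.9, -2.6, 29.8]
gripper_width: 0.0
t12.57 fix [  5.8 201.6 118.8] F fix [-8.3 -0.3 29.8] w 0.0 q6 -0.01
tool axes in fixture x,y,z: [[0.02, -0.01, -1.0], [1.0, 0.01, 0.02], [0.01, -1.0, 0.01]]
r 109 e 0.090 joint 1.271; 5mm tangent row: x 0.0050 z -0.0005
```

```bash

python3 -m handwheel '[[[0.0005,0,0],0,255],[[0.0005,0,0],0,255],[[0.0005,0,0],0,255]]'
python3 -m handwheel '[[[-0.01,0,0],0,255],[[-0.02,0,0],0,255],[[-0.04,0,0],0,255],[[-0.04,0,0],0,255],[[-0.03,0,0],0,255]]'
python3 -m handwheel '[[[0,-0.03,-0.02],0,255],[[0,-0.03,-0.02],0,255],[[0,-0.03,-0.02],0,255],[[0,0,-0.02],0,255],[[0,0,0],0,255]]'
python3 -c "
from h import *
lev()
for n in('top','side'): snap(n,n+'5')
a=cv2.imread('pics/top5.png')[150:280,155:330];b=cv2.imread('pics/side5.png')[170:350,190:370]
cv2.imwrite('pics/c5.png',np.vstack([cv2.resize(x,(400,300),interpolation=cv2.INTER_CUBIC) for x in (a,b)]) if 0 else np.hstack([cv2.resize(a,(400,297),interpolation=cv2.INTER_CUBIC),cv2.resize(b,(297,297),interpolation=cv2.INTER_CUBIC)]))"
```

```text
clock: 12.82
ee_pos: [0.4632, 0.1975, 0.1192]
tool_rot: [1.164, 1.551, -0.114]
ft_force: [-2.8, -0.9, 8.2]
gripper_width: -0.0004
clock: 13.23
ee_pos: [0.4586, 0.1969, 0.2578]
tool_rot: [0.556, 1.562, -0.723]
ft_force: [0.5, 0.1, 1.3]
gripper_width: 0.0002
clock: 13.65
ee_pos: [0.3486, 0.2487, 0.2633]
tool_rot: [1.255, 1.55, -0.029]
ft_force: [0.8, 0.4, 0.6]
gripper_width: -0.0001
t13.65 fix [-90.  283.  263.3] F fix [0.9 0.1 0.6] w -0.1 q6 0.19
tool axes in fixture x,y,z: [[0.02, -0.01, -1.0], [1.0, 0.0, 0.02], [0.0, -1.0, 0.01]]
r 249 e 0.677 joint 0.684; 5mm tangent row: x 0.0039 z -0.0031
```

View pics/c5.png

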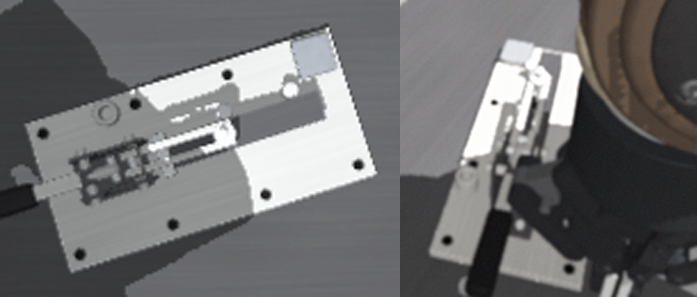

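```bash
python3 -c "
from h import *
print(robot.sign_off())"
```

```text
the job is handed in; nothing more can be done
None
```

I seated the tube against both side pins and the end block, closed the clamp onto it and handed the job in at about 14 s of the 72 s allowed. No verdict was reported.

**Tube:** I gripped it, lifted it slightly, squared it and set it down against the stops. The wrist force on contact was mostly 11–14 N, with one reading of 22 N and a brief drop to about 4 N while I lowered it. The picture after release shows it along both pins, with its free end at fixture y ≈ -129 mm. Home is -130 mm, and the camera is good to about 2 mm.

**Clamp:** I pushed the handle through dead centre onto its stop at joint ≈ 1.27, estimated from the tool pose. The push peaked at about 31 N, above the intended 15 N but below the 40 N limit. It then eased to about 9 N before I let go.

**Last checks:**
- **Handle and spindle:** the final picture shows the handle down, the clamp arm level and the spindle over the tube.
- **Bystanders:** the magnet and bushing had not visibly moved. I did not measure this, or check the other bench items in that last picture.
- **Not measured:** the spindle force and the final handle angle could not be read directly, so they are inferred from the tool pose and the picture.

While I was checking whether the tube was down on the plate, the gripped tube was briefly pressed onto it with about 51 N at the wrist. That was through the tube and fingers, not against the stops or the handle.

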